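# Slide the kettle onto the boiling ring

### The arm

A 6-joint arm with a two-finger parallel gripper is mounted at the origin on the work surface; the furniture and walls round the work are solid. World frame = base frame: x ahead of the robot, y to its left, z up, the work surface at z = 0. Lengths are in mm, angles in rad, forces in N, time in s.
With the tool pointing down it reaches from about 350 to 875 mm from the base axis. Payload 4.2 kg.
Tool frame: the origin (TCP) lies on the mounting face of the last link; the fingertips stand 173 mm ahead of it and the grasp point (between the pads) lies grip_point_offset ahead of it (grip_point_offset is the distance from the TCP to the grasp point, in mm); z points along the fingers, y is the line along which they close (so a half turn about z gives the same grasp; the last joint's range is limited). The gripper opens to 85 mm and grips with 20 to 120 N. Pads are 22 mm wide; open, the fingers measure 114 mm over their backs; the gripper's body (76 mm by 85 mm) begins 54 mm behind the grasp point. The pads swing forward as they close: fully open they stand 13 mm farther back than shut.
Start: joints at [-0.928, 0.385, 0.008, 0, -1.194, -0.259], TCP at [234.043, -579.503, 404.712] pointing down, gripper open.
Joint ranges: [-3.14, 3.14], [-1.21, 2.06], [-1.07, 1.41], [-3.16, 2.05], [-2.99, -0.16], [-3.1, 3.1]. Speed limits (rad/s): [2.79, 2.79, 3.14, 3.14, 3.14, 3.14].

### API

Orientations are given as a unit quaternion [x, y, z, w].
In Python, from bench import read_state, get_image, job_done, recognise, place_of, grip_point_offset gives the robot as it stands. The module is installed in compiled form; this text tells all that it offers.
- The arm moves only by the tool carry_out, never from a script. Its arguments are lists of equal length, an entry for each row: "slide": the shift along the tool's x, y, z in m, a list of three; "roll": the turn about the tool's z in degrees; "claw": the finger opening in m, from 0 to 0.0854. A call has 1 to 8 rows; each row is the pose to reach, as a shift and turn from the pose commanded when the call began, along the tool's axes at that moment; what a row does not reach only later rows make up. A row lasts 1/8 s, in which the tool goes at most 62.5 mm and 10.7 degrees, less where a joint would pass 70% of its speed; a pose out of reach is approached as far as the arm can. A call with a gripper value outside its range is refused whole. The fingers move at their own pace and stop on an object; the grip force is fixed at half the most. Time passes only in rows, so rows that repeat a pose let the fingers close. It gives the time, the measured TCP pose, the force, the opening and the grip force at its end, in the units of the state.
- read_state(): the state, without advancing time (a new reading comes with each control period).
- get_image(name): name is "scene" or "top" or "wrist"; returns a dict with "img" (384x512x3 uint8, red, green, blue), "z_map" (384x512 float32, mm along the optical axis (not along the pixel's ray), 0 where there is no reading), "mtx" (3x3 intrinsics, pixels), "world_from_camera" (4x4, takes a point from camera to world coordinates); the wrist camera has in their place "T_tool_cam" (4x4, takes a point from camera to tool coordinates, whose origin is the TCP and whose axes are the flange's). Camera axes: x right, y up, looking along -z (the intrinsics and any distortion apply to the point x, -y, -z); pixel columns grow to the right and rows downward; lengths in mm; the calibration is good to about 2 mm. A picture is of the moment at which its call begins: read the wrist's pose just before it.
- job_done(): hands the job in; it is judged then, once.
Trained networks look in a picture, given as the dict that the camera call returned (one of the last four; its "shot" number tells which), for a name from the list of things; names that differ only in an ending like _2 or _b are one class to them, and where a whole thing is asked for, a point or a joint stands for the part that bears it (a point fixed in the world has none). Each returns a list of dicts, best first, with "conf" (0 to 1); they miss things now and then, are a little off and sometimes report something else, mostly with a low value. They report only what shows in the picture. A call takes as long as a camera call. They do not tell look-alikes from the thing itself.
- recognise(picture, thing): "at" ([column, row] in pixels, amid what is visible of it).
- place_of(picture, thing): "at" ([column, row] in pixels: a listed point, or the origin of a listed thing).
The state is a dict: "clock": time; "joints": joint angles; "joint_vel": joint speeds; "joint_efforts": joint torques, N m; "position": TCP position; "ee_rot": TCP orientation; "contact_force": force on the tool from outside, world axes, zero at the start; "wrist_torque": the same for the moment, N m; "gripper_width": finger opening in mm; "grasp_force": force on a finger pad.
Only numpy, scipy, OpenCV 4.12 (cv2) and the standard library are available. Lean on these libraries where they do the work, as an engineer would, in place of code of your own. Each camera call takes 0.05 s, during which the arm holds its last target. There are 200 camera calls.

### The job

On the black warming plate, slide the kettle off its small keep-warm ring and onto the empty large boiling ring, centred there. Keep it upright and on the glass all the way, sliding it without lifting, and leave the coffee bowl on the plate where it stands. Let go of the kettle at the end.

Things in the scene. Friction and masses are not known exactly. Their poses are not given: they have to be found in the camera images.
- kettle: low steel kettle, 0.3-0.6 kg, body 116 mm wide, 109 mm high. Origin: centre of underside, z up. A black handle bar over the lid, fixed, runs along own x: 80 long, 16 wide (y), 14 thick, its middle 102 mm straight above the origin, thin arms at its ends; lid knob below it tops out at 66 mm. Spout along own -x, reaching 82 mm from the axis. Slides easily on the glass; turns with what holds it.
- ring_large: large boiling ring: flat grey circle printed on the glass, 144 mm in diameter, small 12 mm circle in the middle. Origin: its centre, on the glass (25 mm above the table). Two small rings, 84 mm in diameter, lie 170 to 186 mm from it; the kettle starts on one, the bowl on the other.
- cupping_bowl: white cupping bowl of coffee on one of the two small rings, 114 mm across the rim, 66 mm high; leave it alone. Origin: centre of the underside. The straight way from the kettle to the large ring passes clear of it.
- warming_plate: fixed warming plate, 350 x 350 mm, steel frame with a smooth flat black glass top 25 mm above the table. Origin: centre of its underside at table height; its own -x edge, which faces the robot, has three small dials 12 mm high.
Things that resemble listed ones, but are neither listed nor needed, are in the scene too. Several things have the shape of the kettle; the one meant has the colours described above.

How it is judged (in metres and radians):
At the end, for the whole second after the job is handed in: The kettle stands upright and at rest on the glass, let go, its axis within 18 mm of the centre of the large ring; the bowl is within 12 mm of where it stood (horizontal distance between kettle and ring_large below 0.018 m and z of kettle in the frame of warming_plate below 0.028 m and angle between kettle's own z axis and vertical below 0.05 rad and linear speed of kettle below 0.01 m/s and distance of cupping_bowl from where it was at the start of the episode below 0.012 m); the robot touches nothing.
It fails at once if the kettle is lifted off the glass (its underside centre more than 8 mm above it) (z of kettle in the frame of warming_plate above 0.033 m).
It fails at once if the kettle is tipped by more than 12 degrees (angle between kettle's own z axis and vertical above 0.21 rad).
It fails at once if the bowl is pushed more than 12 mm or tipped by more than 12 degrees (distance of cupping_bowl from where it was at the start of the episode above 0.012 m or angle between cupping_bowl's own z axis and vertical above 0.21 rad).
It also fails if it takes over 35 s, if anything falls off the work surface, if the arm or the gripper's body presses on something with over 40 N, if the wrist force passes 120 N, or if a joint passes its speed limit or range.

## Working session

There is one attempt and no reset: what is moved stays moved. The work goes in short steps, Python scripts to look and compute and a tool call to move; the robot and the scene stay as the last step left them, time stands still between calls to the robot, and variables do not carry over. Pictures are saved under pics/ and viewed, at most 10 in all, crops included, and the job is handed in when it is done.

Besides the shell and the picture viewer there is one more tool, called after "Request:" as name(argument=value, ...), one argument or row to a line, values as JSON. carry_out: Moves the arm, as the interface text tells. Its arguments: {"type":"object","properties":{"slide":{"type":"array"},"roll":{"type":"array"},"claw":{"type":"array"}},"required":["slide","roll","claw"]}

```bash
mkdir -p pics
cat > h.py <<'E'
import numpy as np, cv2
from bench import *
from scipy.spatial.transform import Rotation as R
def pose():
    s=read_state(); T=np.eye(4); T[:3,:3]=R.from_quat(s["ee_rot"]).as_matrix(); T[:3,3]=s["position"]; return T
def cam(name):
    T=pose(); d=get_image(name)
    d["M"]=d["world_from_camera"] if "world_from_camera" in d else T@d["T_tool_cam"]
    return d
def ray(d,uv):
    K=d["mtx"]; x=(uv[0]-K[0,2])/K[0,0]; y=(uv[1]-K[1,2])/K[1,1]
    return d["M"][:3,:3]@np.array([x,-y,-1]), d["M"][:3,3]
def atz(d,uv,z):
    r,o=ray(d,uv); return o+r*(z-o[2])/r[2]
def dep(d,uv):
    r,o=ray(d,uv); return o+r*float(d["z_map"][int(round(uv[1])),int(round(uv[0]))])
def save(d,n): cv2.imwrite("pics/"+n,d["img"][:,:,::-1])
E
python3 - <<'E'
from h import *
np.set_printoptions(precision=1,suppress=True)
print(grip_point_offset, read_state())
ims=[]
for n in("scene","top"):
    d=cam(n); ims.append(d["img"]); print(n,[k for k in d if k not in("img","z_map")])
    for t,z in(("kettle",25),("ring_large",25),("cupping_bowl",25),("warming_plate",0)):
        for r in place_of(d,t): print(t,r["conf"],r["at"],atz(d,r["at"],z))
    save(d,n+".png")
E
```

```text
154.70000000000002 {'clock': 0.0, 'joints': array([-0.9,  0.4,  0. , -0. , -1.2, -0.3]), 'joint_vel': array([ 0., -0., -0.,  0., -0.,  0.]), 'joint_efforts': array([  0. , -39.2,  18.8,   4.2,  -0. ,   0. ]), 'position': array([ 234. , -579.3,  403.6]), 'ee_rot': array([-0.2,  1. ,  0. , -0. ]), 'contact_force': array([ 0.2, -0.1,  0.1]), 'wrist_torque': array([-0.,  0.,  0.]), 'grasp_force': 0.0, 'gripper_width': 85.30325465243719}
scene ['mtx', 'world_from_camera', 'shot', 'M']
kettle 0.68 [251.1, 147.4] [ 713.  -284.6   25. ]
kettle 0.64 [318.8, 162.4] [ 518.5 -307.    25. ]
kettle 0.57 [293.5, 211.4] [ 506.3 -109.5   25. ]
ring_large 0.59 [259.7, 260.5] [512.8  57.7  25. ]
cupping_bowl 0.82 [212.5, 208.3] [686.6 -31.8  25. ]
warming_plate 0.85 [251.7, 227.9] [582.6 -37.3   0. ]
top ['mtx', 'world_from_camera', 'shot', 'M']
kettle 0.92 [252.8, 245.3] [ 499.8 -105.5   25. ]
kettle 0.85 [333.6, 149.8] [ 728.5 -310.1   25. ]
kettle 0.67 [343.3, 227.4] [ 537.4 -322.8   25. ]
ring_large 0.96 [184.6, 245.0] [504.1  57.4  25. ]
cupping_bowl 0.92 [217.2, 175.4] [671.4 -22.4  25. ]
warming_plate 0.74 [224.6, 207.9] [593.6 -37.7   0. ]
```

View pics/top.png

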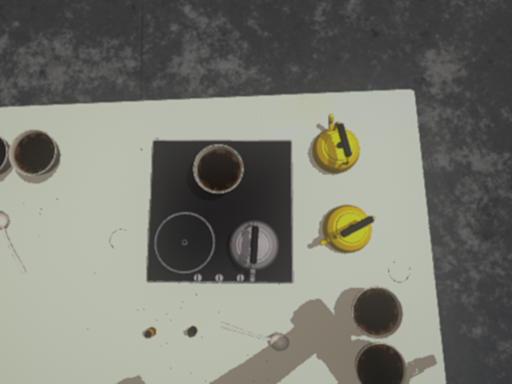

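View pics/scene.png

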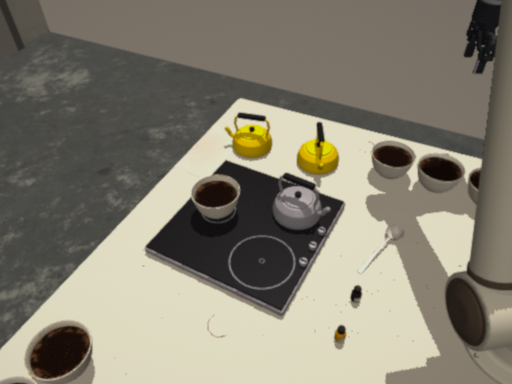

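Candidates for the kettle (top view): the steel one at (253,245) on the plate, and yellow ones at (337,150) and (349,228) on the table. I choose the steel one on the glass. The large ring is centred at about (184,242) and the bowl is at (218,168). Next is a close crop, plus a measurement of the handle from depth.

Run:
```python
from h import *
np.set_printoptions(precision=1,suppress=True)
d=cam("top")
c=d["img"][200:290,140:300]; cv2.imwrite("pics/crop.png",cv2.resize(c,None,fx=5,fy=5,interpolation=cv2.INTER_CUBIC)[:,:,::-1])
P=[]
for v in range(215,275):
  for u in range(225,285):
    if d["z_map"][v,u]>0:
      p=dep(d,(u,v))
      if p[2]>95: P.append(p)
P=np.array(P); print(len(P),P[:,2].min(),np.median(P[:,2]),P[:,2].max())
print(cv2.minAreaRect(P[:,:2].astype(np.float32)), P.mean(0))
m=P[:,2]>120; print(cv2.minAreaRect(P[m,:2].astype(np.float32)),P[m].mean(0))
g=cv2.cvtColor(d["img"],cv2.COLOR_RGB2GRAY)
print("circle px",[c for c in [cv2.HoughCircles(cv2.resize(g[200:290,140:228],None,fx=4,fy=4),cv2.HOUGH_GRADIENT,1,100,param1=80,param2=30,minRadius=90,maxRadius=140)]])
print(atz(d,(184.3,242.3),25), atz(d,(184.6,245),25))
T=pose(); print(T)
```

```text
310 98.20905346140955 132.23453095113183 137.45818636071874
((498.9814147949219, -106.59811401367188), (15.853385925292969, 101.96489715576172), 85.26853942871094) [ 499.6 -106.7  131.3]
((500.8735046386719, -106.75471496582031), (15.853385925292969, 95.31710052490234), 85.26853942871094) [ 499.6 -106.7  131.7]
circle px [array([[[180.5, 167.5, 120.6]]], dtype=float32)]
[510.5  58.1  25. ] [504.1  57.4  25. ]
[[  -0.9   -0.4    0.   234. ]
 [  -0.4    0.9    0.  -579.5]
 [  -0.    -0.    -1.   404.7]
 [   0.     0.     0.     1. ]]
```

View pics/crop.png

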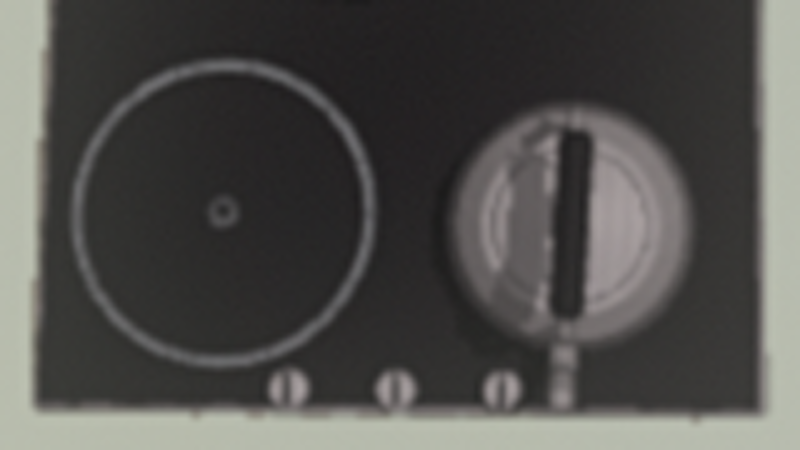

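The crop shows the grey steel kettle with its black handle bar, with ends at crop (577,128) and (567,320). The ring centre is at crop (222,211), which is full-image (184.4,242.2). The choice is confirmed, so I compute the first move.

```bash
cat >> h.py <<'E'
def shift(target,yang=None):
    T=pose(); s=T[:3,:3].T@(np.array(target)-T[:3,3])
    a=np.degrees(np.arctan2(T[1,1],T[0,1])); print("shift mm",s.round(1),"yaxis deg",a.round(2),"roll",None if yang is None else round(a-yang,2),"at",T[:3,3].round(1))
E
python3 -c "
from h import *
shift((499.6,-106.7,370),85.3)"
```

```text
shift mm [-423.3  339.    34.7] yaxis deg 111.99 roll 26.69 at [ 234.  -579.5  404.7]
```

Request:
carry_out(
  slide=[
    [-0.047,0.038,0],
    [-0.094,0.075,0],
    [-0.141,0.113,0],
    [-0.188,0.151,0],
    [-0.235,0.188,0],
    [-0.282,0.226,0.01],
    [-0.329,0.264,0.02],
    [-0.376,0.301,0.03],
  ],
  roll=[4,8,12,16,20,24,26.7,26.7],
  claw=[0.0854,0.0854,0.0854,0.0854,0.0854,0.0854,0.0854,0.0854],
)

```text
clock: 1.55
position: [470.6, -157.7, 374.9]
ee_rot: [0.041, 0.999, -0.0, 0.001]
contact_force: [0.4, -0.3, 0.9]
gripper_width: 85.5
grasp_force: 0.0
```

```bash
python3 -c "
from h import *
shift((499.6,-106.7,370),85.3)"
```

```text
shift mm [-24.7  53.2   5. ] yaxis deg 85.29 roll -0.01 at [ 470.6 -157.7  374.9]
```

Request:
carry_out(
  slide=[
    [-0.012,0.026,0.003],
    [-0.025,0.053,0.005],
    [-0.025,0.053,0.005],
    [-0.025,0.053,0.005],
  ],
  roll=[0,0,0,0],
  claw=[0.0854,0.0854,0.0854,0.0854],
)

```text
clock: 2.05
position: [499.0, -109.1, 369.8]
ee_rot: [0.041, 0.999, -0.0, -0.0]
contact_force: [-0.8, -0.1, -0.5]
gripper_width: 85.6
grasp_force: 0.0
```

Run:
```python
from h import *
np.set_printoptions(precision=1,suppress=True)
d=cam("wrist"); save(d,"w1.png"); print(d["M"],d["mtx"])
for t in("kettle","ring_large"):
    for r in place_of(d,t): print(t,r["conf"],r["at"],atz(d,r["at"],25))
v,u=np.nonzero(d["z_map"]>0); K=d["mtx"]; z=d["z_map"][v,u]
P=np.c_[(u-K[0,2])/K[0,0]*z,-(v-K[1,2])/K[1,1]*z,-z]@d["M"][:3,:3].T+d["M"][:3,3]
m=(P[:,2]>115)&(P[:,2]<145); print(m.sum())
Q=P[m]; print(np.median(Q[:,2]),Q.mean(0),cv2.minAreaRect(Q[:,:2].astype(np.float32)))
shift((499.6,-106.7,283),85.3)
```

```text
[[   0.1   -1.    -0.3  425.8]
 [   1.     0.1    0.  -102.6]
 [  -0.    -0.3    1.   338.4]
 [   0.     0.     0.     1. ]] [[279.4   0.  260.9]
 [  0.  279.4 191. ]
 [  0.    0.    1. ]]
kettle 0.92 [263.9, 174.1] [ 499.9 -105.7   25. ]
kettle 0.8 [88.3, 205.6] [ 521.3 -317.2   25. ]
ring_large 0.71 [406.6, 171.8] [510.5  57.7  25. ]
ring_large 0.69 [327.1, 231.4] [577.9 -34.2  25. ]
2042
132.72749165960636 [ 494.3 -107.1  131.7] ((499.0657958984375, -107.43769836425781), (15.785902976989746, 98.52066040039062), 85.0809326171875)
shift mm [-0.5  3.  86.9] yaxis deg 85.22 roll -0.08 at [ 498.8 -109.6  369.9]
```

View pics/w1.png

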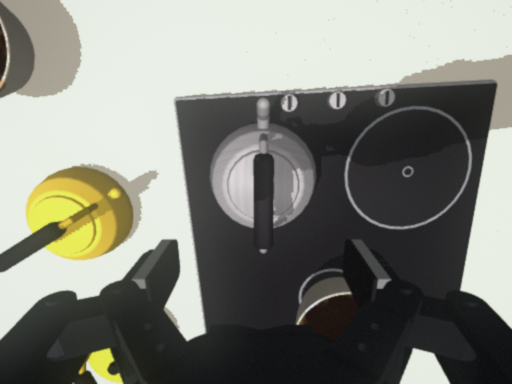

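The wrist view agrees with the earlier estimates. The kettle and handle are at about (499.5,-106.8), and the ring centre at pixel (407,172) gives (510.5,57.8). I lower and close.

Request:
carry_out(
  slide=[
    [-0.0005,0.003,0.03],
    [-0.0005,0.003,0.06],
    [-0.0005,0.003,0.08],
    [-0.0005,0.003,0.087],
    [-0.0005,0.003,0.087],
    [-0.0005,0.003,0.087],
    [-0.0005,0.003,0.087],
    [-0.0005,0.003,0.087],
  ],
  roll=[0,0,0,0,0,0,0,0],
  claw=[0.0854,0.0854,0.0854,0.0854,0.05,0.03,0.026,0.026],
)

```text
clock: 3.2
position: [500.1, -105.9, 283.2]
ee_rot: [0.041, 0.999, 0.0, 0.001]
contact_force: [-0.5, -1.0, 0.6]
gripper_width: 25.9
grasp_force: 0.0
```

```bash
python3 -c "
from h import *
shift((499.6,-106.7,282),85.2); print(read_state()['gripper_width'])"
```

```text
shift mm [ 0.4 -0.9  1.2] yaxis deg 85.3 roll 0.1 at [ 500.1 -105.9  283.2]
25.908021012910424
```

Request:
carry_out(
  slide=[
    [0,-0.001,0],
    [0,-0.001,0],
    [0,-0.001,0],
    [0,-0.001,0],
  ],
  roll=[0,0,0,0],
  claw=[0.014,0.01,0.008,0.008],
)

```text
clock: 3.7
position: [500.1, -106.8, 283.1]
ee_rot: [0.041, 0.999, -0.0, 0.0]
contact_force: [-0.7, -0.3, 5.2]
gripper_width: 14.7
grasp_force: 59.2
```

Run:
```python
from h import *
s=read_state(); print(s['gripper_width'],s['grasp_force'],s['contact_force'])
T=pose(); shift(T[:3,3]+[510.5-499.6,58+106.5,0])
```

```text
14.663878795509687 59.22563016414642 [-0.67408293 -0.32952429  5.15746936]
shift mm [  2.6 164.8  -0. ] yaxis deg 85.3 roll None at [ 500.1 -106.8  283.1]
```

Request:
carry_out(
  slide=[
    [0,0.004,0],
    [0,0.012,0],
    [0,0.024,0],
    [0.001,0.038,0],
    [0.001,0.052,0],
    [0.001,0.066,0],
    [0.001,0.078,0],
    [0.001,0.084,0],
  ],
  roll=[0,0,0,0,0,0,0,0],
  claw=[0.008,0.008,0.008,0.008,0.008,0.008,0.008,0.008],
)

```text
clock: 4.7
position: [506.0, -22.3, 283.1]
ee_rot: [0.04, 0.999, -0.0, 0.0]
contact_force: [0.5, -3.0, 6.2]
gripper_width: 15.0
grasp_force: 59.4
```

Run:
```python
from h import *
s=read_state(); print(s['gripper_width'],s['grasp_force'],s['contact_force'])
d=cam("top")
for r in place_of(d,"kettle"): print(r["conf"],r["at"],atz(d,r["at"],25))
T=pose(); shift((511,57.7,283.1),85.3)
```

```text
15.035644555407625 59.409136176109314 [ 0.4937491  -2.99467262  6.18846837]
0.9 [215.2, 244.4] [503.90174483 -15.80902843  25.        ]
0.8 [343.9, 226.7] [ 539.05663912 -324.31211437   25.        ]
0.6 [333.4, 152.4] [ 721.94783739 -309.28801611   25.        ]
shift mm [ 1.5 79.8  0.1] yaxis deg 85.35 roll 0.05 at [506.  -22.  283.1]
```

Request:
carry_out(
  slide=[
    [0,0.005,0],
    [0,0.014,0],
    [0,0.027,0],
    [0.001,0.042,0],
    [0.001,0.056,0],
    [0.001,0.069,0],
    [0.001,0.077,0],
    [0.001,0.08,0],
  ],
  roll=[0,0,0,0,0,0,0,0],
  claw=[0.008,0.008,0.008,0.008,0.008,0.008,0.008,0.008],
)

```text
clock: 5.8
position: [511.4, 57.4, 283.1]
ee_rot: [0.041, 0.999, -0.0, 0.0]
contact_force: [0.1, -3.0, 5.5]
gripper_width: 15.0
grasp_force: 59.5
```

Request:
carry_out(
  slide=[
    [0,0,0],
    [0,0,0],
    [0,0,0],
    [0,0,0],
    [0,0,0],
    [0,0,0],
    [0,0,0],
  ],
  roll=[0,0,0,0,0,0,0],
  claw=[0.008,0.015,0.025,0.04,0.055,0.06,0.06],
)

```text
clock: 6.68
position: [511.4, 56.7, 282.6]
ee_rot: [0.041, 0.999, -0.0, -0.0]
contact_force: [-0.4, 0.4, -0.2]
gripper_width: 59.6
grasp_force: 0.0
```

Run:
```python
from h import *
s=read_state(); print(s['gripper_width'],s['grasp_force'],s['contact_force'],s['position'])
for n in("scene","wrist"):
    d=cam(n)
    for t in("kettle","ring_large","cupping_bowl"):
        for r in place_of(d,t): print(n,t,r["conf"],r["at"],atz(d,r["at"],25).round(1))
```

```text
59.645202841789626 0.0 [-0.37632541  0.37373807 -0.19741259] [511.38503607  56.6943014  282.63497726]
scene kettle 0.77 [258.9, 257.6] [517.9  51.5  25. ]
scene kettle 0.59 [316.7, 164.9] [ 519.7 -294.8   25. ]
scene cupping_bowl 0.81 [216.2, 208.4] [678.4 -35.5  25. ]
wrist kettle 0.65 [263.9, 198.8] [513.3  59.3  25. ]
```

Released. I rise straight up, clear of the handle, and check from above.

Request:
carry_out(
  slide=[
    [0,0,0],
    [0,0,-0.015],
    [0,0,-0.04],
    [0,0,-0.07],
    [0,0,-0.1],
    [0,0,-0.12],
    [0,0,-0.12],
    [0,0,-0.12],
  ],
  roll=[0,0,0,0,0,0,0,0],
  claw=[0.075,0.075,0.075,0.075,0.075,0.075,0.075,0.075],
)

```text
clock: 8.07
position: [511.0, 56.6, 402.3]
ee_rot: [0.041, 0.999, 0.0, -0.0]
contact_force: [-0.0, 0.0, -0.1]
gripper_width: 74.8
grasp_force: 0.0
```

Run:
```python
from h import *
d=cam("wrist"); save(d,"w2.png")
for t in("kettle","ring_large","cupping_bowl"):
    for r in place_of(d,t): print(t,r["conf"],r["at"],atz(d,r["at"],25).round(1))
v,u=np.nonzero(d["z_map"]>0); K=d["mtx"]; z=d["z_map"][v,u]
P=np.c_[(u-K[0,2])/K[0,0]*z,-(v-K[1,2])/K[1,1]*z,-z]@d["M"][:3,:3].T+d["M"][:3,3]
Q=P[(P[:,2]>115)&(P[:,2]<145)]; print(Q.mean(0),cv2.minAreaRect(Q[:,:2].astype(np.float32)))
d=cam("top")
for t in("kettle","ring_large","cupping_bowl"):
    for r in place_of(d,t)[:1]: print("top",t,r["conf"],r["at"],atz(d,r["at"],25).round(1))
```

```text
kettle 0.83 [262.6, 167.6] [510.8  58.7  25. ]
kettle 0.56 [36.6, 317.2] [ 710.7 -297.    25. ]
cupping_bowl 0.87 [211.5, 281.8] [671.  -27.6  25. ]
[506.78657881  57.61020608 131.69440343] ((510.5823974609375, 57.075889587402344), (15.945798873901367, 98.1177978515625), 85.73393249511719)
top kettle 0.78 [332.4, 152.9] [ 720.7 -306.8   25. ]
top ring_large 0.43 [222.9, 209.4] [587.4 -35.3  25. ]
top cupping_bowl 0.9 [218.5, 172.6] [678.3 -25.6  25. ]
```

View pics/w2.png

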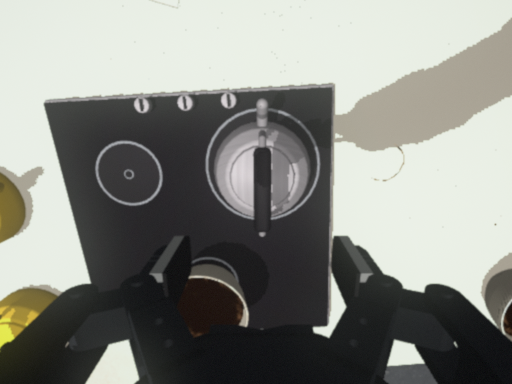

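The kettle at (263,170) stands upright inside the large ring, whose outline shows around it at columns 206–320. It measures (510.8,58), against (510.5,58) for the ring. The bowl at (212,290) is still on its own ring, so I hand in.

```bash
python3 -c "
from bench import *
print(job_done())"
```

```text
the job is handed in; nothing more can be done
None
```

The kettle was slid onto the large ring and let go, measuring about 1 mm off centre, with the bowl still on its ring; the job is handed in, though no verdict came back.

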